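Work a seized locating pin out of a jig block

TASK

The red-tabbed locating pin has seized in the steel jig block, and the block only lies loose in its blue nest, so a straight pull would just lift the block. Work the pin out by twisting it back and forth while pulling gently, so that the block stays seated in the nest, then lower the pin into the red scrap tray rather than dropping it from a height, and let go. Leave the bin of good pins, the oil bottle, the spanner and the brass bush alone.

Things in the scene. Friction and masses are not known exactly. Their poses are not given: they have to be found in the camera images.
- pin: The seized pin, 66 mm long, 90 g. Origin at the tip of its foot, z along it towards the tab. Brass shank 14 mm in diameter from z = 0 to 36 mm (rounded foot), then a red flat tab from z = 36 to 66 mm, 34 mm along the pin's x, 12 mm thick along its y: pinch it across y. At first it leans 25 degrees from upright towards the block's -x side, foot 28 mm deep in the bore, tab's underside 8 mm off the head's face
- tab (a point): Grasp point in the red tab of the pin, 53 mm above the foot on the pin's axis (13 mm below the tab's top); moves with the pin, same axes
- block: Loose steel jig block: a foot 100 (x) x 80 (y) x 16 mm and on it a head 66 x 60 mm that leans 25 degrees to -x. Origin at the centre of its underside, z up. It lies in the nest with 1 mm play all round, held down only by its weight (1.3 to 2.3 kg, not known beforehand). A straight pull on the pin needs some 35 to 55 N, so it lifts or tips the block instead
- bore (a point): Centre of the bore's mouth (16 mm wide) in the head's sloping face, 19 mm to -x and 51 mm above the block's origin; z points out along the bore. Spring shoes inside grip the shank by dry friction: while the pin is turned, either way (0.25 to 0.4 N m), a pull of 6 to 10 N draws it out, 0.7 to 2.5 mm per radian, to be felt each time. After about 13 mm they slip off the round foot, nudging it out; the rest is free
- nest: Blue fixed nest on the bench, 126 (x) x 106 (y) mm plus a mounting ear on either x side (184 mm over all). Origin on the bench under its centre, z up; its -x side faces away from the robot, give or take 0.4 rad. Its seat, on which the block lies, is 12 mm above the bench; its rails stand 22 mm above the bench
- scrap_tray: Red open tray, fixed, 150 (x) x 130 (y) x 35 (z) mm, wall and floor 4 mm. Origin at the centre of its underside. It may stand to the left or the right of the nest
- good_bin: Beige open bin, fixed, 150 x 130 x 50 mm, that holds five good pins with black tabs. Origin at the centre of its underside. It stands on the other side of the nest from the red tray
- oiler: White oil bottle with a red cap, 48 mm in diameter, 120 mm tall, loose, upright, origin at the centre of its foot; to be left alone
- spanner: Steel spanner 160 mm long, lying loose on the bench; origin near its middle; to be left alone
- bush: Brass bush, ring 40 mm in diameter, 18 mm high, loose on the bench; origin at the centre of its underside; to be left alone

How it is judged (in metres and radians):
On the way:
1. the pin is drawn clear of the block while the block lies in its nest (z of pin in the frame of bore above 0.004 m and z of block in the frame of nest below 0.015 m), for 0.1 s.
At the end, for the whole second after the job is handed in: The pin lies released and at rest inside the red scrap tray (foot and tab within its walls, tab lower than 70 mm above the bench), and the block lies seated in its nest (raised less than 3 mm, tilted less than 0.04 rad) (x of tab in the frame of scrap_tray between -0.073 and 0.073 m and y of tab in the frame of scrap_tray between -0.063 and 0.063 m and x of pin in the frame of scrap_tray between -0.073 and 0.073 m and y of pin in the frame of scrap_tray between -0.063 and 0.063 m and height (world z) of tab below 0.07 m and linear speed of pin below 0.03 m/s and z of block in the frame of nest below 0.015 m and angle between block's own z axis and vertical below 0.04 rad); the robot touches nothing.
It fails at once if the block is lifted: its underside more than 5 mm above the nest's seat, or tilted more than 0.15 rad (z of block in the frame of nest above 0.017 m or angle between block's own z axis and vertical above 0.15 rad).
It fails at once if the pin is dropped from a height (falls free at more than 1.1 m/s) (linear speed of pin above 1.1 m/s and contact force between the fingers and pin below 0.5 N).
It fails at once if the oil bottle, the spanner or the bush is moved by more than 20 mm (distance of any of oiler, spanner, bush from where it was at the start of the episode above 0.02 m).
It fails at once if the bin of good pins is struck with more than 15 N (contact force between any of the arm, the fingers, pin and good_bin above 15 N).
It also fails if it takes over 69 s, if anything falls off the work surface, if the arm or the gripper's body presses on something with over 40 N, if the wrist force passes 120 N, or if a joint passes its speed limit or range.

ROBOT

A 7-joint arm with a two-finger parallel gripper is mounted at the origin on the work surface. World frame = base frame: x ahead of the robot, y to its left, z up, the work surface at z = 0. Lengths are in mm, angles in degrees, forces in N, time in s.
With the tool pointing down it reaches from about 400 to 900 mm from the base axis. Payload 5.5 kg.
Tool frame: the origin (TCP) lies midway between the tips of the shut fingers; the grasp point (between the pads) lies 19 mm behind it; z points along the fingers, y is the direction in which the jaws open and shut (so a half turn about z gives the same grasp; the last joint's range is limited). The gripper opens to 85 mm and grips with 20 to 120 N. Pads are 22 mm wide; open, the fingers measure 114 mm over their backs; the gripper's body (76 mm by 85 mm) begins 54 mm behind the grasp point. The pads swing forward as they close: fully open they stand 13 mm farther back than shut.
Start: joints at [-60.378, 28.699, -24.465, 88.831, 12.651, 65.22, -12.049], TCP at [163.166, 629.187, 231.31] pointing down, gripper open.
Joint ranges: [-164.97, 164.97], [-17.58, 116.51], [-87.97, 89.64], [11.32, 138.91], [-80.73, 260.73], [10.89, 115.49], [-147.41, 147.41]. Speed limits (degrees/s): [147.25, 147.25, 180, 180, 180, 180, 180].

INTERFACE

Orientations are given as a 3x3 rotation matrix whose columns are the frame's x, y, z axes.
In Python, from rig import robot, grab_frame, calibration, workorder gives the robot as it stands.
- The arm moves only by the shell command python3 -m inch 'ROWS' [FORCE]. ROWS is JSON, a list of rows, each an object with "dp": the shift along the world's x, y, z in m, a list of three; "rot": the turn, a rotation vector about the world's x, y, z in degrees, a list of three; "jaw": the closure, from 0 (fully open) to 1 (shut). In form: [{"dp": [tx, ty, tz], "rot": [ax, ay, az], "jaw": jaw}, ...]. A call has 1 to 5 rows; each row shifts and turns the pose as measured when the row begins; what a row does not reach is not made up. A row lasts 1/10 s, in which the tool goes at most 50 mm and 8.59 degrees, less where a joint would pass 70% of its speed; a pose out of reach is approached as far as the arm can. A call is refused whole if a number of a shift passes 0.05 or a number of a turn 8.59, either way. A call with a gripper value outside its range is refused whole. The fingers move at their own pace and stop on an object; FORCE is the grip in N (left out, the last holds). Time passes only in rows, so rows that do not move let the fingers close. It gives the time, the measured TCP pose, the force and the opening at its end, in the units of the state.
- robot.get_obs(): the state, without advancing time (a new reading comes with each control period).
- grab_frame(name): name is "side" or "top"; returns the picture (480x640x3 uint8, blue, green, red); there is no depth.
- calibration(name): a dict with "fx", "fy", "cx", "cy" (pixels), "R" (3x3) and "t" (3): a world point X has camera coordinates R X + t. Camera axes: x right, y down, z forward; pixel columns grow to the right and rows downward; lengths in mm; the calibration is good to about 2 mm. A picture is of the moment at which its call begins. calibration takes no time and is no camera call.
- workorder.hand_in(): hands the job in, once; it reports no verdict.
The state is a dict: "time_s": time; "joints": joint angles; "joint_velocities": joint speeds; "effort": joint torques, N m; "eef_pos": TCP position; "orientation": TCP orientation; "force": force on the tool from outside, world axes, zero at the start; "ft_torque": the same for the moment, N m; "opening": finger opening in mm.
Only numpy, scipy, OpenCV 4.12 (cv2) and the standard library are available. Lean on these libraries where they do the work, as an engineer would, in place of code of your own. Each camera call takes 0.05 s, during which the arm holds its last target.

## Working session

There is one attempt and no reset: what is moved stays moved. The work goes in short steps, Python scripts to look and compute and a shell command to move; the robot and the scene stay as the last step left them, time stands still between calls to the robot, and variables do not carry over. Pictures are saved under pics/ and viewed, and the job is handed in when it is done.

```bash
ls; mkdir -p pics; python3 - <<'E'
from rig import robot, grab_frame, calibration
import cv2
print(robot.get_obs())
for n in("side","top"):
    cv2.imwrite(f"pics/{n}0.png",grab_frame(n)); print(n,calibration(n))
E
```

```text
pics
{'time_s': 0.0, 'joints': array([-60.3788275 ,  28.75426642, -24.4521728 ,  88.89188573,
        12.65127648,  65.21819603, -12.04889129]), 'joint_velocities': array([ 0.10361965,  0.09268914,  0.02803305,  0.06072688,  0.05064569,
        0.03960728, -0.07497533]), 'effort': array([ 5.54474027e-04, -5.69500816e+01, -5.81624061e+00, -2.80934286e+01,
        1.05442290e-02,  1.18862250e-02,  1.53205593e-05]), 'eef_pos': array([163.07840883, 628.49909172, 230.24950782]), 'orientation': array([[-9.67980633e-01,  2.51024301e-01, -5.42443672e-04],
       [ 2.51024881e-01,  9.67978849e-01, -1.85909474e-03],
       [ 5.83960440e-05, -1.93573456e-03, -9.99998125e-01]]), 'force': array([ 0.27895038, -0.70448941,  0.25314408]), 'ft_torque': array([0.0467664 , 0.03336468, 0.01856432]), 'opening': 85.20658541717665}
side {'fx': 553.3521338012346, 'fy': 553.3521338012346, 'cx': 312.7228542397555, 'cy': 234.69311476695265, 'R': array([[ 0.71062059, -0.7035738 , -0.00150997],
       [-0.53145999, -0.53537411, -0.65644866],
       [ 0.46105168,  0.46728843, -0.75436919]]), 't': array([-408.65839678,  325.30312261,  769.16254669])}
top {'fx': 537.817762584037, 'fy': 537.817762584037, 'cx': 321.47289931852407, 'cy': 240.68269022654525, 'R': array([[ 4.50079394e-04, -9.99926977e-01,  1.20763375e-02],
       [-9.97085878e-01, -1.36999037e-03, -7.62749899e-02],
       [ 7.62859645e-02, -1.20068158e-02, -9.97013685e-01]]), 't': array([ -1.46906857, 552.92709726, 917.64220426])}
```

View pics/side0.png

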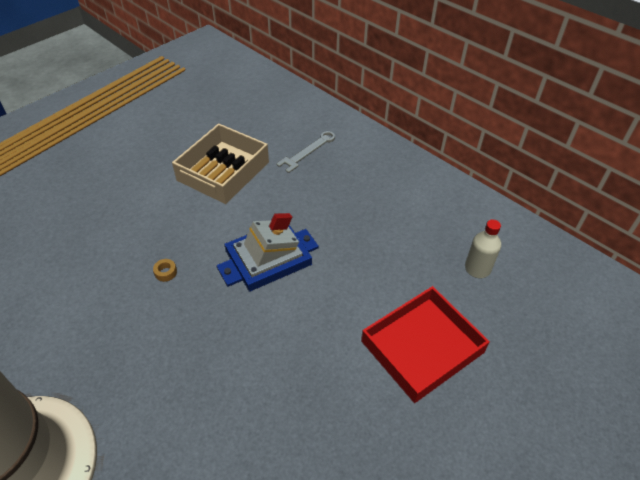

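View pics/top0.png

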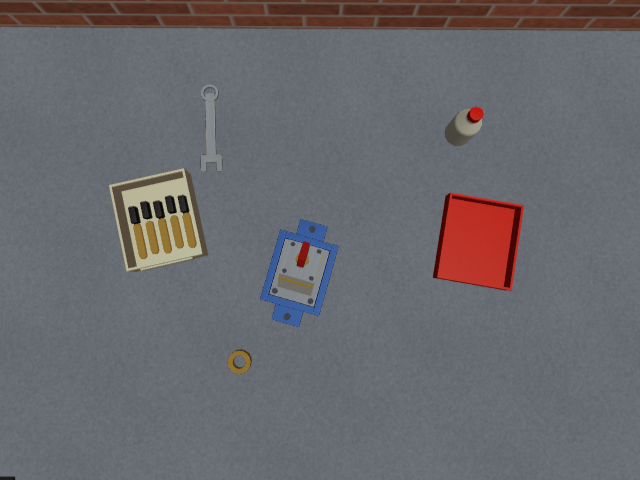

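The side view shows the nest at about (268,255), with the red tab at (281,222). In the top view the nest is at (300,273), the tab at (303,255), the red tray at (480,242), the bin at (157,220), the bottle at (465,125), the spanner at (210,130) and the bush at (239,362). Next I'll measure these.

```bash
cat > h.py <<'E'
import numpy as np, cv2
from rig import robot, grab_frame, calibration
C={n:calibration(n) for n in("side","top")}
def ray(n,u,v):
    c=C[n];R=np.array(c["R"]);t=np.array(c["t"])
    d=R.T@np.array([(u-c["cx"])/c["fx"],(v-c["cy"])/c["fy"],1]);return -R.T@t,d/np.linalg.norm(d)
def onplane(n,u,v,z):
    o,d=ray(n,u,v);return o+d*(z-o[2])/d[2]
def tri(uvs,uvt):
    A=0;b=0;L=[ray("side",*uvs),ray("top",*uvt)]
    for o,d in L:
        P=np.eye(3)-np.outer(d,d);A=A+P;b=b+P@o
    X=np.linalg.solve(A,b);return X,[np.linalg.norm((np.eye(3)-np.outer(d,d))@(X-o)) for o,d in L]
def proj(n,X):
    c=C[n];p=np.array(c["R"])@X+np.array(c["t"]);return np.array([c["fx"]*p[0]/p[2]+c["cx"],c["fy"]*p[1]/p[2]+c["cy"]])
def blobs(im,kind,amin=15):
    h=cv2.cvtColor(im,cv2.COLOR_BGR2HSV)
    if kind=="red": m=cv2.inRange(h,(0,150,60),(6,255,255))|cv2.inRange(h,(174,150,60),(180,255,255))
    if kind=="blue": m=cv2.inRange(h,(105,140,50),(130,255,255))
    n,l,s,c=cv2.connectedComponentsWithStats(m)
    return [(l==i,s[i],c[i]) for i in range(1,n) if s[i,4]>=amin]
E
python3 - <<'E'
from h import *
np.set_printoptions(precision=1,suppress=True)
for n in C:
    im=cv2.imread(f"pics/{n}0.png")
    for k in("red","blue"):
        for m,s,c in blobs(im,k):
            if s[1]<60 and n=="side" : continue
            r=cv2.minAreaRect(cv2.findContours(m.astype(np.uint8),0,1)[0][0])
            print(n,k,s,c,cv2.boxPoints(r).tolist())
    box={"side":(215,190,120,105),"top":(250,210,100,125)}[n]
    x,y,w,h=box
    cv2.imwrite(f"pics/{n}_z.png",cv2.resize(im[y:y+h,x:x+w],None,fx=4.8,fy=4.8,interpolation=cv2.INTER_CUBIC))
E
```

```text
side red [583  73   5   7  20] [584.8  75.9] [[582.5294799804688, 73.1176528930664], [586.0588989257812, 72.23529815673828], [587.6471557617188, 78.5882339477539], [584.1177368164062, 79.47058868408203]]
side red [558  74  11   7  20] [563.8  76.8] [[557.7931518554688, 76.48278045654297], [559.6034545898438, 72.2586441040039], [569.5000610351562, 76.5000228881836], [567.6897583007812, 80.72415924072266]]
side red [456  76   8   7  15] [459.7  78.9] [[456.0000305175781, 76.9999771118164], [458.0000305175781, 74.9999771118164], [463.0000305175781, 79.9999771118164], [461.0000305175781, 81.9999771118164]]
side red [618  83   8  12  27] [621.5  89. ] [[616.4117431640625, 84.6470718383789], [623.0, 83.00000762939453], [625.5294189453125, 93.1176528930664], [618.941162109375, 94.76471710205078]]
side red [515  84   9   5  18] [518.8  85.8] [[515.0, 84.0], [523.0, 84.0], [523.0, 88.0], [515.0, 88.0]]
side red [607  87   5  10  16] [609.   91.4] [[606.7027587890625, 95.7837905883789], [608.189208984375, 86.86487579345703], [611.7568359375, 87.45946502685547], [610.2703857421875, 96.378379821
[... 5858 characters left out ...]
75781, 112.99998474121094], [473.5000305175781, 124.49998474121094]]
top red [ 433  193   91   97 6852] [478.4 241.3] [[432.4459533691406, 278.17572021484375], [446.0918884277344, 191.75135803222656], [524.608154296875, 204.14865112304688], [510.9621887207031, 290.572998046875]]
top red [297 242  13  26 176] [302.7 254.2] [[295.7924499511719, 265.22637939453125], [302.6226501464844, 241.32073974609375], [309.4905700683594, 243.28302001953125], [302.6603698730469, 267.18865966796875]]
top blue [ 260  219   78  108 2385] [299.1 273.1] [[255.39622497558594, 314.11322021484375], [283.9622802734375, 214.13209533691406], [342.4716796875, 230.84906005859375], [313.9056396484375, 330.8302001953125]]
```

View pics/side_z.png

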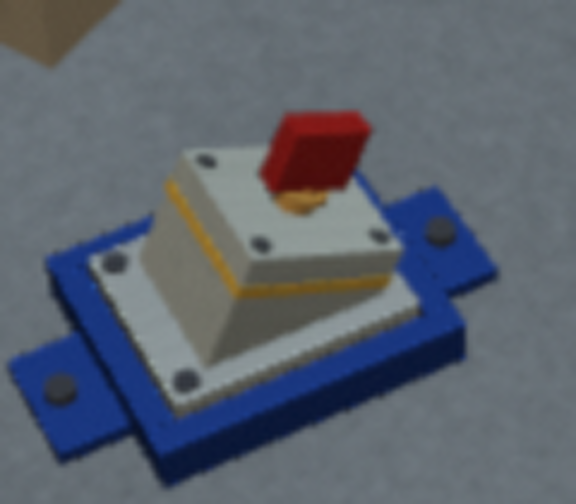

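View pics/top_z.png

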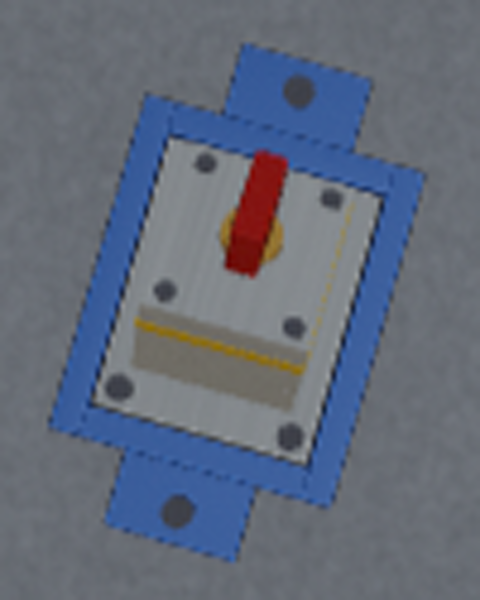

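```bash
python3 - <<'E'
from h import *
np.set_printoptions(precision=2,suppress=True)
z=lambda p:(250+p[0]/4.8-.4,210+p[1]/4.8-.4)
cs=np.array([onplane("top",*z(p),22) for p in[(147,93),(427,175),(330,507),(50,428)]])
print(cs, [np.linalg.norm(cs[i]-cs[(i+1)%4]) for i in range(4)])
ctr=cs.mean(0)
# far side = -x of nest
xax=(cs[2]+cs[3]-cs[0]-cs[1]);xax[2]=0;xax/=np.linalg.norm(xax)
ears=[onplane("top",*z(p),16) for p in[(300,92),(178,511)]]
print("ears",ears)
yaw=np.arctan2(xax[1],xax[0]);e=ears[1]-ears[0]
print("ctr",ctr,"yaw",np.degrees(yaw),"ear yaw",np.degrees(np.arctan2(e[1],e[0])))
yax=np.cross([0,0,1],xax)
# side check: predicted corners
for p in cs: print(proj("side",p), ((proj("side",p)-[215,190]+.4)*4.8))
s=np.sin(np.radians(25));c=np.cos(np.radians(25))
ax=-s*xax+c*np.array([0,0,1]); pxi=c*xax+s*np.array([0,0,1])
B=np.array([ctr[0],ctr[1],12]); bore=B-19*xax+51*np.array([0,0,1])
foot=bore-28*ax; tab=foot+53*ax;top=foot+66*ax
print("axis",ax,"bore",bore,"tab",tab)
for nm,P in(("tab",tab),("top",top),("boremouth",bore)):
  print(nm,"side z",(proj("side",P)-[215,190]+.4)*4.8,"top z",(proj("top",P)-[250,210]+.4)*4.8)
for sx in(-17,17):
  for sy in(-6,6):
    P=top+sx*pxi+sy*yax;print(sx,sy,(proj("side",P)-[215,190]+.4)*4.8,(proj("top",P)-[250,210]+.4)*4.8)
# tray
im=cv2.imread("pics/top0.png")
m=max(blobs(im,"red"),key=lambda b:b[1][4])[0]
r=cv2.minAreaRect(cv2.findContours(m.astype(np.uint8),0,1)[0][0])
bp=cv2.boxPoints(r); q=np.array([onplane("top",*p,35) for p in bp]);print("tray",q,q.mean(0))
# bin, others
print("bin",onplane("top",157,220,40),"oil",tri((492.7,226.8),(474.9,114.3)),"spanner",onplane("top",210,130,4),"bush",onplane("top",239,362,18))
E
```

```text
[[573.25  71.04  22.  ]
 [543.5  -30.74  22.  ]
 [423.86   4.38  22.  ]
 [452.1  105.16  22.  ]] [np.float64(106.04791845594484), np.float64(124.69471581050519), np.float64(104.66255524229823), np.float64(125.86669292194317)]
ears [array([574.3 ,  15.46,  16.  ]), array([422.07,  59.28,  16.  ])]
ctr [498.18  37.46  22.  ] yaw 163.95953935999134 ear yaw 163.94032428152897
[285.68 217.92] [341.2  135.92]
[312.26 256.22] [468.75 319.79]
[248.32 283.19] [161.86 449.21]
[224.31 242.52] [ 46.58 254.02]
axis [ 0.41 -0.12  0.91] bore [516.44  32.21  63.  ] tab [526.59  29.29  85.66]
tab side z [318.46 143.29] top z [257.71 212.24]
top side z [330.69 115.65] top z [261.55 194.59]
boremouth side z [295.45 195.29] top z [250.6  244.92]
-17 -6 [361.91 103.79] [257.64 147.01]
-17 6 [377.05 124.92] [291.88 156.87]
17 -6 [283.67 106.25] [230.63 233.03]
17 6 [298.56 127.86] [265.54 243.1 ]
tray [[ 487.65 -191.14   35.  ]
 [ 637.39 -217.19   35.  ]
 [ 615.98 -353.56   35.  ]
 [ 466.51 -325.8    35.  ]] [ 551.88 -271.92   35.  ]
bin [586.55 280.39  40.  ] oil (array([ 750.91, -247.32,  109.45]), [np.float64(0.46285789275914657), np.float64(0.4628578927590306)]) spanner [753.92 199.73   4.  ] bush [343.88 140.64  18.  ]
```

```bash
python3 -m inch '[{"dp":[0.030,-0.047,0],"rot":[0,0,0],"jaw":0},{"dp":[0.030,-0.047,0],"rot":[0,0,0],"jaw":0},{"dp":[0.030,-0.047,0],"rot":[0,0,0],"jaw":0},{"dp":[0.030,-0.047,0],"rot":[0,0,0],"jaw":0},{"dp":[0.030,-0.047,0],"rot":[0,0,0],"jaw":0}]' 40
```

```text
time_s: 0.6
eef_pos: [292.9, 413.9, 227.3]
orientation: [[-0.972, 0.237, -0.008], [0.237, 0.972, -0.001], [0.008, -0.003, -1.0]]
force: [0.1, 0.6, -0.4]
opening: 85.2
```

```bash
python3 -m inch '[{"dp":[0.030,-0.047,0],"rot":[1.5,5,0],"jaw":0},{"dp":[0.030,-0.047,0],"rot":[1.5,5,0],"jaw":0},{"dp":[0.030,-0.047,0],"rot":[1.5,5,0],"jaw":0},{"dp":[0.030,-0.047,0],"rot":[1.5,5,0],"jaw":0},{"dp":[0.030,-0.047,0],"rot":[1.5,5,0],"jaw":0}]'
```

```text
time_s: 1.1
eef_pos: [424.9, 201.7, 230.1]
orientation: [[-0.869, 0.233, -0.436], [0.192, 0.972, 0.136], [0.456, 0.035, -0.889]]
force: [1.1, 0.7, 0.4]
opening: 85.2
```

```bash
python3 -m inch '[{"dp":[0.030,-0.045,-0.01],"rot":[0,0,0],"jaw":0},{"dp":[0.030,-0.045,-0.01],"rot":[0,0,0],"jaw":0},{"dp":[0.030,-0.045,-0.02],"rot":[0,0,0],"jaw":0},{"dp":[0.025,-0.030,-0.02],"rot":[0,0,0],"jaw":0},{"dp":[0,0,0],"rot":[0,0,0],"jaw":0}]'
cat > plan.py <<'E'
from h import *
from scipy.spatial.transform import Rotation as Ro
xax=np.array([-.9611,.2763,0]);s=np.sin(np.radians(25));c=np.cos(np.radians(25))
Z=np.array([0,0,1.]);ax=-s*xax+c*Z;Y=np.array([.2763,.9611,0])
Rt=np.column_stack([np.cross(Y,-ax),Y,-ax])
tab=np.array([526.59,29.29,85.66])
def rel(P,R=Rt):
    o=robot.get_obs();np.set_printoptions(precision=2,suppress=True)
    print("t",o["time_s"],"dp mm",P-o["eef_pos"],"rot",np.degrees(Ro.from_matrix(R@np.array(o["orientation"]).T).as_rotvec()),"F",o["force"],"M",o["ft_torque"],"ax pos",(o["eef_pos"]-tab)@ax,"Fax",o["force"]@ax,"open",o["opening"])
E
python3 -c "
from plan import *
rel(tab+60*ax)
for n in C: cv2.imwrite(f'pics/{n}1.png',grab_frame(n))
"
```

```text
time_s: 1.6
eef_pos: [532.7, 39.5, 169.9]
orientation: [[-0.863, 0.251, -0.438], [0.211, 0.968, 0.139], [0.459, 0.027, -0.888]]
force: [-0.2, 0.4, -1.0]
opening: 85.5
t 1.6 dp mm [ 18.26 -17.22 -29.91] rot [-2.13 -1.82 -1.52] F [-0.19  0.41 -0.97] M [-0.18 -0.42 -0.  ] ax pos 77.67748099638887 Fax -1.0012176774993666 open 85.51955069883319
```

```bash
python3 -m inch '[{"dp":[0.009,-0.009,-0.015],"rot":[-1,-0.9,-0.8],"jaw":0},{"dp":[0.009,-0.008,-0.015],"rot":[-1.1,-0.9,-0.7],"jaw":0},{"dp":[0,0,0],"rot":[0,0,0],"jaw":0}]'
python3 -c "
from plan import *
rel(tab+25*ax)
im=[grab_frame(n) for n in('side','top')]
a=im[0][150:300,190:340];b=im[1][190:340,220:370]
cv2.imwrite('pics/pre.png',cv2.resize(np.hstack([a,b]),None,fx=2.66,fy=2.66,interpolation=cv2.INTER_CUBIC))
"
```

```text
time_s: 2.0
eef_pos: [548.5, 34.4, 144.1]
orientation: [[-0.875, 0.265, -0.406], [0.236, 0.964, 0.12], [0.423, 0.009, -0.906]]
force: [-0.2, 0.2, 0.2]
opening: 85.3
t 2.0 dp mm [-11.78  -7.99 -35.75] rot [-0.52  0.13 -0.69] F [-0.16  0.21  0.19] M [-0.15 -0.45 -0.01] ax pos 61.2534573967672 Fax 0.08094042568917233 open 85.31390126549586
```

View pics/pre.png

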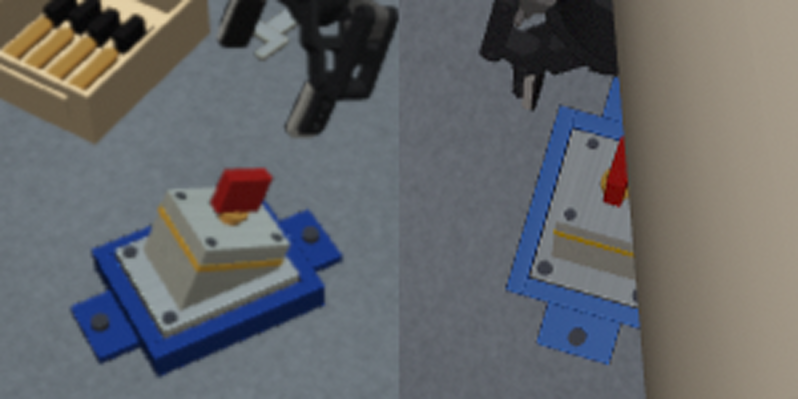

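The side view shows the open fingers above the tab, which is at (240,190) in the crop. In the top view the arm hides the right half of the nest. I'll correct the sideways offset while coming down.

```bash
python3 -m inch '[{"dp":[-0.004,-0.008,-0.012],"rot":[-0.5,0.1,-0.7],"jaw":0},{"dp":[-0.006,-0.004,-0.014],"rot":[0,0,0],"jaw":0},{"dp":[-0.004,0,-0.012],"rot":[0,0,0],"jaw":0},{"dp":[0,0,0],"rot":[0,0,0],"jaw":0}]'
python3 -c "
from plan import *
rel(tab-17*ax)
"
```

```text
time_s: 2.5
eef_pos: [533.5, 25.5, 108.3]
orientation: [[-0.874, 0.272, -0.403], [0.246, 0.962, 0.118], [0.42, 0.004, -0.908]]
force: [-1.3, 0.2, -0.5]
opening: 85.4
t 2.5 dp mm [-13.81   5.76 -38.07] rot [-0.16  0.24 -0.23] F [-1.29  0.19 -0.48] M [-0.06 -0.4  -0.  ] ax pos 23.786283493342456 Fax -0.9777223330773801 open 85.39307893960083
```

```bash
python3 -m inch '[{"dp":[-0.003,0.002,-0.014],"rot":[0,0,0],"jaw":0},{"dp":[-0.005,0.002,-0.012],"rot":[0,0,0],"jaw":0},{"dp":[-0.004,0.001,-0.009],"rot":[0,0,0],"jaw":0},{"dp":[0,0,0],"rot":[0,0,0],"jaw":0.0}]'
python3 -c "
from plan import *
rel(tab-17*ax)
im=[grab_frame(n) for n in('side','top')]
a=im[0][150:300,190:340];b=im[1][190:340,220:370]
cv2.imwrite('pics/pre2.png',cv2.resize(np.hstack([a,b]),None,fx=2.66,fy=2.66,interpolation=cv2.INTER_CUBIC))
"
```

```text
time_s: 2.9
eef_pos: [520.3, 31.7, 70.7]
orientation: [[-0.874, 0.272, -0.403], [0.245, 0.962, 0.118], [0.42, 0.004, -0.908]]
force: [-0.5, 0.4, -0.3]
opening: 85.1
t 2.9 dp mm [-0.59 -0.45 -0.41] rot [-0.2   0.23 -0.26] F [-0.45  0.4  -0.27] M [-0.16 -0.39  0.  ] ax pos -16.439086249094995 Fax -0.4752735908478658 open 85.0760784913181
```

View pics/pre2.png

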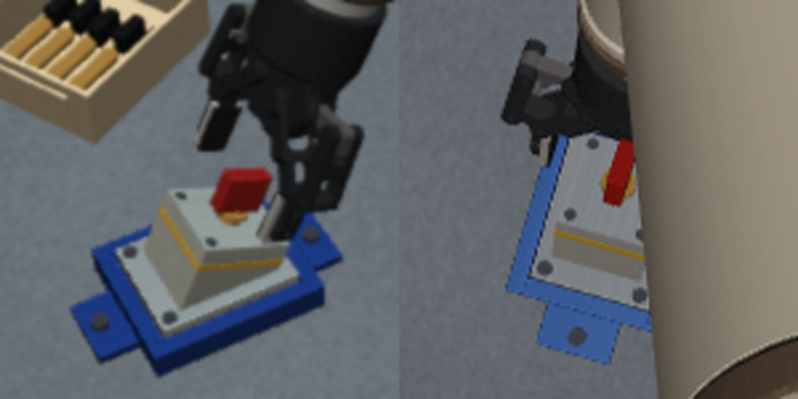

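The midpoint of the finger tips, about (240,192) in the side crop, falls on the tab. Now I'll close the jaws.

```bash
python3 -m inch '[{"dp":[0,0,0],"rot":[0,0,0],"jaw":1},{"dp":[0,0,0],"rot":[0,0,0],"jaw":1},{"dp":[0,0,0],"rot":[0,0,0],"jaw":1},{"dp":[0,0,0],"rot":[0,0,0],"jaw":1}]' 30
python3 -c "
from plan import *
rel(tab-17*ax)
"
```

```text
time_s: 3.4
eef_pos: [523.7, 31.3, 73.2]
orientation: [[-0.876, 0.273, -0.397], [0.246, 0.962, 0.118], [0.415, 0.006, -0.91]]
force: [0.2, -0.5, 0.8]
opening: 28.0
t 3.4 dp mm [-4.01 -0.07 -2.99] rot [-0.19  0.58 -0.22] F [ 0.22 -0.53  0.81] M [-0.2  -0.48 -0.02] ax pos -12.66957261917864 Fax 0.8802016180693358 open 28.04676521303553
```

```bash
python3 -m inch '[{"dp":[-0.003,0,-0.002],"rot":[0,0,0],"jaw":1},{"dp":[-0.003,0,-0.002],"rot":[0,0,0],"jaw":1}]' 30
python3 -c "
from plan import *
rel(tab-17*ax)
"
```

```text
time_s: 3.6
eef_pos: [521.5, 31.5, 71.4]
orientation: [[-0.879, 0.274, -0.39], [0.246, 0.962, 0.119], [0.408, 0.008, -0.913]]
force: [7.3, 0.2, 17.0]
opening: 11.6
t 3.6 dp mm [-1.78 -0.22 -1.15] rot [-0.21  1.02 -0.15] F [ 7.26  0.2  16.99] M [ 0.12 -0.38 -0.17] ax pos -15.26541218179469 Fax 18.321164830593048 open 11.571434988345924
```

```bash
python3 -m inch '[{"dp":[0,0,0],"rot":[0,0,0],"jaw":1}]' 60
python3 -c "
from plan import *
rel(tab-17*ax)
"
python3 -m inch '[{"dp":[0,0,0],"rot":[0,0,0],"jaw":1}]' 60
python3 -c "
from plan import *
rel(tab-17*ax)
"
```

```text
time_s: 3.7
eef_pos: [521.5, 31.5, 71.8]
orientation: [[-0.879, 0.274, -0.39], [0.246, 0.962, 0.119], [0.407, 0.009, -0.913]]
force: [-2.7, 0.9, -6.2]
opening: 11.2
t 3.7 dp mm [-1.85 -0.27 -1.54] rot [-0.22  1.06 -0.15] F [-2.74  0.94 -6.23] M [-0.2  -0.35  0.02] ax pos -14.886194360972421 Fax -6.869130418694926 open 11.221069903750536
time_s: 3.8
eef_pos: [521.3, 31.6, 71.8]
orientation: [[-0.879, 0.274, -0.39], [0.247, 0.962, 0.119], [0.407, 0.009, -0.913]]
force: [-0.7, 0.8, 0.3]
opening: 11.0
t 3.8 dp mm [-1.64 -0.31 -1.53] rot [-0.22  1.06 -0.15] F [-0.66  0.79  0.27] M [-0.07 -0.45 -0.  ] ax pos -14.981961041250878 Fax -0.11730310146537398 open 10.994404775748277
```

```bash
cat > st.py <<'E'
from plan import *
o=robot.get_obs();R=np.array(o["orientation"]);rv=Ro.from_matrix(R@Rt.T).as_rotvec()
p=o["eef_pos"]-(tab-15*ax);l=p-(p@ax)*ax
print("twist %.1f"%np.degrees(rv@ax),"adv %.2f"%(p@ax),"lat",l.round(1),"Fax %.1f"%(o["force"]@ax),"Flat",(o["force"]-(o["force"]@ax)*ax).round(1),"Max %.2f"%(o["ft_torque"]@ax),"tilt %.1f"%np.degrees(np.arccos(-R[:,2]@ax)),"j7 %.0f"%o["joints"][6])
E
python3 st.py
python3 -m inch '[{"dp":[0.0002,0,0.0004],"rot":[3.4,-1,7.6],"jaw":1},{"dp":[0.0002,0,0.0004],"rot":[3.4,-1,7.6],"jaw":1}]' 60
python3 st.py
```

```text
twist 0.3 adv 0.02 lat [ 0.8  0.5 -0.3] Fax -0.1 Flat [-0.6  0.8  0.4] Max 0.02 tilt 1.0 j7 74
time_s: 4.0
eef_pos: [521.1, 31.6, 71.9]
orientation: [[-0.921, 0.004, -0.391], [-0.048, 0.991, 0.123], [0.388, 0.132, -0.912]]
force: [1.0, 1.5, -1.8]
opening: 10.8
twist 17.5 adv 0.08 lat [ 0.6  0.6 -0.2] Fax -1.4 Flat [ 1.6  1.4 -0.5] Max -0.25 tilt 1.0 j7 89
```

```bash

python3 -m inch '[{"dp":[0.0004,-0.0001,0.0009],"rot":[3.4,-1,7.6],"jaw":1},{"dp":[0.0004,-0.0001,0.0009],"rot":[3.4,-1,7.6],"jaw":1}]' 60
python3 st.py
```

```text
time_s: 4.2
eef_pos: [520.9, 31.5, 72.2]
orientation: [[-0.88, -0.267, -0.394], [-0.34, 0.932, 0.128], [0.333, 0.246, -0.91]]
force: [0.1, 1.6, -3.6]
opening: 10.8
twist 34.7 adv 0.17 lat [ 0.3  0.5 -0.1] Fax -3.4 Flat [ 1.5  1.2 -0.5] Max -0.26 tilt 1.0 j7 104
```

```bash

python3 -m inch '[{"dp":[0.0009,-0.0002,0.002],"rot":[3.4,-1,7.6],"jaw":1},{"dp":[0.0009,-0.0002,0.002],"rot":[3.4,-1,7.6],"jaw":1}]' 60
python3 st.py
python3 -m inch '[{"dp":[0.0005,-0.0001,0.0011],"rot":[-3.4,1,-7.6],"jaw":1},{"dp":[0.0009,-0.0002,0.002],"rot":[-3.4,1,-7.6],"jaw":1}]' 60
python3 st.py
python3 -m inch '[{"dp":[0.0009,-0.0002,0.002],"rot":[-3.4,1,-7.6],"jaw":1},{"dp":[0.0009,-0.0002,0.002],"rot":[-3.4,1,-7.6],"jaw":1}]' 60
python3 st.py
```

```text
time_s: 4.4
eef_pos: [520.5, 31.6, 72.6]
orientation: [[-0.761, -0.512, -0.399], [-0.6, 0.789, 0.132], [0.248, 0.34, -0.907]]
force: [0.8, 1.7, -12.3]
opening: 11.1
twist 51.9 adv 0.48 lat [-0.2  0.6  0.2] Fax -11.0 Flat [ 5.2  0.4 -2.3] Max -0.28 tilt 0.9 j7 119
time_s: 4.6
eef_pos: [520.5, 30.8, 72.7]
orientation: [[-0.876, -0.272, -0.398], [-0.347, 0.929, 0.131], [0.334, 0.253, -0.908]]
force: [-1.6, 0.4, -11.9]
opening: 11.0
twist 35.2 adv 0.63 lat [-0.3 -0.1  0.1] Fax -11.5 Flat [ 3.1 -0.9 -1.5] Max 0.29 tilt 0.9 j7 104
time_s: 4.8
eef_pos: [520.7, 30.0, 72.7]
orientation: [[-0.918, -0.001, -0.398], [-0.056, 0.99, 0.128], [0.393, 0.14, -0.909]]
force: [0.7, 1.4, -11.1]
opening: 11.0
twist 17.9 adv 0.79 lat [-0.1 -1.  -0.1] Fax -10.0 Flat [ 4.7  0.2 -2.1] Max 0.34 tilt 0.8 j7 89
```

```bash

python3 -m inch '[{"dp":[0.0016,0.0001,0.002],"rot":[-3.4,1,-7.6],"jaw":1},{"dp":[0.0016,0.0001,0.002],"rot":[-3.4,1,-7.6],"jaw":1},{"dp":[0.0016,0.0001,0.002],"rot":[-3.4,1,-7.6],"jaw":1}]' 60
python3 st.py
python3 -m inch '[{"dp":[0.0016,0.0002,0.002],"rot":[-3.4,1,-7.6],"jaw":1},{"dp":[0.0016,0.0002,0.002],"rot":[-3.4,1,-7.6],"jaw":1},{"dp":[0.0016,0.0002,0.002],"rot":[-3.4,1,-7.6],"jaw":1}]' 60
python3 st.py
```

```text
time_s: 5.1
eef_pos: [520.9, 30.4, 73.1]
orientation: [[-0.826, 0.396, -0.402], [0.379, 0.917, 0.124], [0.418, -0.051, -0.907]]
force: [-1.1, 0.4, -8.9]
opening: 11.0
twist -7.8 adv 1.24 lat [-0.1 -0.5 -0. ] Fax -8.5 Flat [ 2.4 -0.6 -1.1] Max 0.31 tilt 0.4 j7 67
time_s: 5.4
eef_pos: [521.2, 30.7, 73.5]
orientation: [[-0.57, 0.713, -0.409], [0.74, 0.661, 0.121], [0.356, -0.234, -0.905]]
force: [-1.9, 0.4, -9.4]
opening: 11.0
twist -33.6 adv 1.64 lat [ 0.  -0.2 -0. ] Fax -9.3 Flat [ 1.9 -0.7 -0.9] Max 0.28 tilt 0.2 j7 44
```

```bash

python3 -m inch '[{"dp":[0.0016,0.0001,0.002],"rot":[-3.4,1,-7.6],"jaw":1},{"dp":[0.0016,0.0001,0.002],"rot":[-3.4,1,-7.6],"jaw":1},{"dp":[0.0016,0.0001,0.002],"rot":[-3.4,1,-7.6],"jaw":1},{"dp":[0.0016,0.0001,0.002],"rot":[-3.4,1,-7.6],"jaw":1},{"dp":[0.0016,0.0001,0.002],"rot":[-3.4,1,-7.6],"jaw":1}]' 60
python3 st.py
python3 -m inch '[{"dp":[0.0008,0,0.001],"rot":[3.4,-1,7.6],"jaw":1},{"dp":[0.0016,-0.0002,0.002],"rot":[3.4,-1,7.6],"jaw":1},{"dp":[0.0016,-0.0002,0.002],"rot":[3.4,-1,7.6],"jaw":1},{"dp":[0.0016,-0.0002,0.002],"rot":[3.4,-1,7.6],"jaw":1},{"dp":[0.0016,-0.0002,0.002],"rot":[3.4,-1,7.6],"jaw":1}]' 60
python3 st.py
```

```text
time_s: 5.9
eef_pos: [521.9, 30.9, 74.1]
orientation: [[0.069, 0.905, -0.419], [0.992, -0.019, 0.122], [0.103, -0.424, -0.9]]
force: [-1.5, -0.3, -8.1]
opening: 10.9
twist -76.6 adv 2.47 lat [ 0.4  0.1 -0.2] Fax -8.0 Flat [ 1.7 -1.3 -0.9] Max 0.28 tilt 0.9 j7 7
time_s: 6.4
eef_pos: [522.5, 31.5, 74.7]
orientation: [[-0.564, 0.707, -0.428], [0.745, 0.658, 0.106], [0.357, -0.259, -0.898]]
force: [-2.0, 0.9, -8.6]
opening: 11.3
twist -34.1 adv 3.11 lat [ 0.7  0.8 -0.2] Fax -8.7 Flat [ 1.5 -0.1 -0.7] Max -0.23 tilt 1.5 j7 43
```

```bash

python3 -m inch '[{"dp":[0.0016,-0.0005,0.002],"rot":[3.3,-1.2,7.6],"jaw":1},{"dp":[0.0016,-0.0005,0.002],"rot":[3.3,-1.2,7.6],"jaw":1},{"dp":[0.0016,-0.0005,0.002],"rot":[3.3,-1.2,7.6],"jaw":1},{"dp":[0.0016,-0.0005,0.002],"rot":[3.3,-1.2,7.6],"jaw":1},{"dp":[0.0016,-0.0005,0.002],"rot":[3.3,-1.2,7.6],"jaw":1}]' 60
python3 st.py
python3 -m inch '[{"dp":[0.0016,-0.0002,0.002],"rot":[3.4,-1.1,7.6],"jaw":1},{"dp":[0.0016,-0.0002,0.002],"rot":[3.4,-1.1,7.6],"jaw":1},{"dp":[0.0016,-0.0002,0.002],"rot":[3.4,-1.1,7.6],"jaw":1},{"dp":[0.0016,-0.0002,0.002],"rot":[3.4,-1.1,7.6],"jaw":1},{"dp":[0.0016,-0.0002,0.002],"rot":[3.4,-1.1,7.6],"jaw":1}]' 60
python3 st.py
```

```text
time_s: 6.9
eef_pos: [522.2, 30.8, 75.6]
orientation: [[-0.903, 0.127, -0.411], [0.099, 0.991, 0.089], [0.418, 0.04, -0.907]]
force: [-2.1, 1.0, -9.0]
opening: 10.9
twist 8.9 adv 3.90 lat [ 0.1  0.2 -0. ] Fax -9.2 Flat [ 1.6 -0.1 -0.7] Max -0.20 tilt 1.6 j7 80
time_s: 7.4
eef_pos: [522.3, 31.5, 76.4]
orientation: [[-0.754, -0.525, -0.396], [-0.602, 0.793, 0.095], [0.264, 0.31, -0.914]]
force: [-0.9, 2.7, -10.2]
opening: 10.9
twist 51.9 adv 4.64 lat [-0.1  1.   0.2] Fax -10.0 Flat [ 3.1  1.5 -1.2] Max -0.27 tilt 1.4 j7 117
```

```bash

python3 -m inch '[{"dp":[0.0008,-0.0001,0.001],"rot":[-3.2,1,-7.6],"jaw":1},{"dp":[0.0017,-0.0003,0.002],"rot":[-3.2,1,-7.6],"jaw":1},{"dp":[0.0017,-0.0003,0.002],"rot":[-3.2,1,-7.6],"jaw":1},{"dp":[0.0017,-0.0003,0.002],"rot":[-3.2,1,-7.6],"jaw":1},{"dp":[0.0017,-0.0003,0.002],"rot":[-3.2,1,-7.6],"jaw":1}]' 60
python3 st.py
python3 -m inch '[{"dp":[0.0017,-0.0001,0.002],"rot":[-3.4,1,-7.6],"jaw":1},{"dp":[0.0017,-0.0001,0.002],"rot":[-3.4,1,-7.6],"jaw":1},{"dp":[0.0017,-0.0001,0.002],"rot":[-3.4,1,-7.6],"jaw":1},{"dp":[0.0017,-0.0001,0.002],"rot":[-3.4,1,-7.6],"jaw":1},{"dp":[0.0017,-0.0001,0.002],"rot":[-3.4,1,-7.6],"jaw":1}]' 60
python3 st.py
python3 -m inch '[{"dp":[0.0017,-0.0001,0.002],"rot":[-3.4,0.9,-7.6],"jaw":1},{"dp":[0.0017,-0.0001,0.002],"rot":[-3.4,0.9,-7.6],"jaw":1},{"dp":[0.0017,-0.0001,0.002],"rot":[-3.4,0.9,-7.6],"jaw":1},{"dp":[0.0017,-0.0001,0.002],"rot":[-3.4,0.9,-7.6],"jaw":1},{"dp":[0.0017,-0.0001,0.002],"rot":[-3.4,0.9,-7.6],"jaw":1}]' 60
python3 st.py
```

```text
time_s: 7.9
eef_pos: [523.0, 29.8, 76.6]
orientation: [[-0.899, 0.126, -0.419], [0.087, 0.99, 0.112], [0.428, 0.064, -0.901]]
force: [-0.7, -0.0, -8.8]
opening: 11.4
twist 9.5 adv 5.23 lat [ 0.4 -0.6 -0.2] Fax -8.2 Flat [ 2.7 -1.  -1.3] Max 0.32 tilt 0.8 j7 81
time_s: 8.4
eef_pos: [523.8, 29.8, 77.0]
orientation: [[-0.564, 0.704, -0.432], [0.736, 0.666, 0.125], [0.376, -0.247, -0.893]]
force: [-1.2, 2.2, -9.2]
opening: 10.7
twist -33.5 adv 5.99 lat [ 0.9 -0.5 -0.5] Fax -9.1 Flat [ 2.5  1.1 -1. ] Max 0.22 tilt 1.7 j7 44
time_s: 8.9
eef_pos: [524.3, 29.6, 77.5]
orientation: [[0.075, 0.901, -0.427], [0.99, -0.015, 0.141], [0.121, -0.433, -0.893]]
force: [-2.1, 1.0, -7.9]
opening: 10.5
twist -76.4 adv 6.65 lat [ 1.1 -0.7 -0.6] Fax -8.2 Flat [ 1.2  0.1 -0.5] Max 0.23 tilt 2.0 j7 7
```

```bash

python3 -m inch '[{"dp":[0.0008,0.0001,0.001],"rot":[3.2,-1.1,7.6],"jaw":1},{"dp":[0.0015,-0.0003,0.0021],"rot":[3.2,-1.1,7.6],"jaw":1},{"dp":[0.0015,-0.0003,0.0021],"rot":[3.2,-1.1,7.6],"jaw":1},{"dp":[0.0015,-0.0003,0.0021],"rot":[3.2,-1.1,7.6],"jaw":1},{"dp":[0.0015,-0.0003,0.0021],"rot":[3.2,-1.1,7.6],"jaw":1}]' 60
python3 st.py
python3 -m inch '[{"dp":[0.0015,-0.0003,0.0021],"rot":[3.2,-1.1,7.6],"jaw":1},{"dp":[0.0015,-0.0003,0.0021],"rot":[3.2,-1.1,7.6],"jaw":1},{"dp":[0.0015,-0.0003,0.0021],"rot":[3.2,-1.1,7.6],"jaw":1},{"dp":[0.0015,-0.0003,0.0021],"rot":[3.2,-1.1,7.6],"jaw":1},{"dp":[0.0015,-0.0003,0.0021],"rot":[3.2,-1.1,7.6],"jaw":1}]' 60
python3 st.py
python3 -c "
from plan import *
im=[grab_frame(n) for n in('side','top')]
a=im[0][150:300,190:340];b=im[1][190:340,220:370]
cv2.imwrite('pics/mid.png',cv2.resize(np.hstack([a,b]),None,fx=2.66,fy=2.66,interpolation=cv2.INTER_CUBIC))
"
```

```text
time_s: 9.4
eef_pos: [524.4, 31.0, 78.4]
orientation: [[-0.563, 0.704, -0.434], [0.745, 0.659, 0.104], [0.359, -0.264, -0.895]]
force: [-2.1, 1.1, -8.9]
opening: 11.4
twist -34.1 adv 7.33 lat [ 0.9  0.9 -0.3] Fax -9.0 Flat [ 1.6  0.1 -0.7] Max -0.27 tilt 1.8 j7 43
time_s: 9.9
eef_pos: [524.2, 31.3, 79.4]
orientation: [[-0.901, 0.12, -0.417], [0.098, 0.993, 0.073], [0.423, 0.024, -0.906]]
force: [-1.0, 1.4, -9.0]
opening: 10.8
twist 8.9 adv 8.12 lat [ 0.4  1.3 -0. ] Fax -8.8 Flat [ 2.5  0.3 -1.1] Max -0.25 tilt 2.6 j7 79
```

View pics/mid.png

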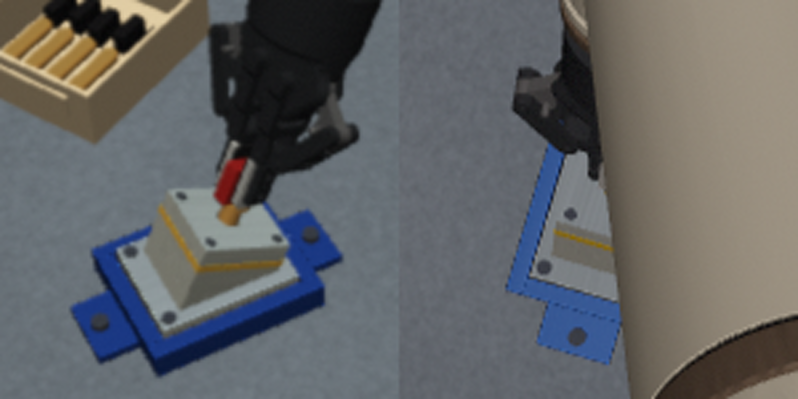

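The side view shows more brass shank at (230,213). The block's corners haven't moved, so it is still seated. I'll keep going.

```bash

python3 -m inch '[{"dp":[0.0015,-0.0007,0.0021],"rot":[3.7,-1.1,7.5],"jaw":1},{"dp":[0.0015,-0.0007,0.0021],"rot":[3.7,-1.1,7.5],"jaw":1},{"dp":[0.0015,-0.0007,0.0021],"rot":[3.7,-1.1,7.5],"jaw":1},{"dp":[0.0015,-0.0007,0.0021],"rot":[3.7,-1.1,7.5],"jaw":1},{"dp":[0.0015,-0.0007,0.0021],"rot":[3.7,-1.1,7.5],"jaw":1}]' 60
python3 st.py
python3 -m inch '[{"dp":[0.0008,-0.0001,0.001],"rot":[-3.1,1,-7.6],"jaw":1},{"dp":[0.0015,-0.0003,0.002],"rot":[-3.1,1,-7.6],"jaw":1},{"dp":[0.0015,-0.0003,0.002],"rot":[-3.1,1,-7.6],"jaw":1},{"dp":[0.0015,-0.0003,0.002],"rot":[-3.1,1,-7.6],"jaw":1},{"dp":[0.0015,-0.0003,0.002],"rot":[-3.1,1,-7.6],"jaw":1}]' 60
python3 st.py
```

```text
time_s: 10.5
eef_pos: [524.0, 30.4, 80.6]
orientation: [[-0.763, -0.509, -0.399], [-0.589, 0.801, 0.105], [0.267, 0.315, -0.911]]
force: [-2.5, 2.5, -14.4]
opening: 10.9
twist 51.0 adv 9.28 lat [-0.2  0.4  0.2] Fax -14.4 Flat [ 3.4  0.8 -1.4] Max -0.23 tilt 0.8 j7 117
time_s: 11.0
eef_pos: [524.9, 28.9, 81.3]
orientation: [[-0.898, 0.155, -0.412], [0.11, 0.985, 0.13], [0.426, 0.072, -0.902]]
force: [-2.1, 2.1, -11.7]
opening: 11.2
twist 8.2 adv 10.39 lat [ 0.2 -0.9 -0.2] Fax -11.7 Flat [ 2.6  0.8 -1.1] Max 0.17 tilt 0.9 j7 81
```

```bash

python3 -m inch '[{"dp":[0.0013,0,0.0016],"rot":[-3.5,1,-7.6],"jaw":1},{"dp":[0.0013,0,0.0016],"rot":[-3.5,1,-7.6],"jaw":1},{"dp":[0.0013,0,0.0016],"rot":[-3.5,1,-7.6],"jaw":1},{"dp":[0.0013,0,0.0016],"rot":[-3.5,1,-7.6],"jaw":1},{"dp":[0.0013,0,0.0016],"rot":[-3.5,1,-7.6],"jaw":1}]' 60
python3 st.py
python3 -m inch '[{"dp":[0.0013,0,0.0016],"rot":[-3.4,0.9,-7.6],"jaw":1},{"dp":[0.0013,0,0.0016],"rot":[-3.4,0.9,-7.6],"jaw":1},{"dp":[0.0013,0,0.0016],"rot":[-3.4,0.9,-7.6],"jaw":1},{"dp":[0.0013,0,0.0016],"rot":[-3.4,0.9,-7.6],"jaw":1},{"dp":[0.0013,0,0.0016],"rot":[-3.4,0.9,-7.6],"jaw":1}]' 60
python3 st.py
```

```text
time_s: 11.5
eef_pos: [525.6, 29.0, 81.9]
orientation: [[-0.552, 0.723, -0.415], [0.752, 0.647, 0.127], [0.36, -0.242, -0.901]]
force: [-2.2, -0.5, -9.0]
opening: 11.0
twist -34.8 adv 11.20 lat [ 0.6 -0.7 -0.4] Fax -9.0 Flat [ 1.4 -1.5 -0.8] Max 0.20 tilt 0.8 j7 43
time_s: 12.0
eef_pos: [526.1, 29.2, 82.8]
orientation: [[0.091, 0.907, -0.412], [0.991, -0.04, 0.13], [0.101, -0.42, -0.902]]
force: [-2.1, -0.3, -10.6]
opening: 11.2
twist -77.8 adv 12.21 lat [ 0.6 -0.4 -0.3] Fax -10.4 Flat [ 2.2 -1.5 -1.2] Max 0.20 tilt 0.8 j7 6
```

```bash

python3 -m inch '[{"dp":[0.0006,0.0001,0.0008],"rot":[3.3,-1,7.6],"jaw":1},{"dp":[0.0013,-0.0003,0.0016],"rot":[3.3,-1,7.6],"jaw":1},{"dp":[0.0013,-0.0003,0.0016],"rot":[3.3,-1,7.6],"jaw":1}]' 60
python3 st.py
python3 -m inch '[{"dp":[0.0013,-0.0003,0.0016],"rot":[3.3,-1,7.6],"jaw":1},{"dp":[0.0013,-0.0003,0.0016],"rot":[3.3,-1,7.6],"jaw":1},{"dp":[0.0013,-0.0003,0.0016],"rot":[3.3,-1,7.6],"jaw":1}]' 60
python3 st.py
```

```text
time_s: 12.3
eef_pos: [526.3, 29.4, 83.1]
orientation: [[-0.297, 0.858, -0.419], [0.919, 0.376, 0.119], [0.259, -0.35, -0.9]]
force: [-1.6, 2.7, -11.3]
opening: 11.0
twist -53.2 adv 12.54 lat [ 0.7 -0.1 -0.3] Fax -11.1 Flat [ 3.   1.4 -1.2] Max -0.24 tilt 0.8 j7 27
time_s: 12.6
eef_pos: [526.7, 29.6, 83.8]
orientation: [[-0.637, 0.644, -0.424], [0.671, 0.734, 0.106], [0.379, -0.217, -0.9]]
force: [-1.0, 0.5, -9.5]
opening: 11.2
twist -28.0 adv 13.33 lat [ 0.8  0.1 -0.4] Fax -9.1 Flat [ 2.7 -0.5 -1.3] Max -0.10 tilt 1.2 j7 48
```

```bash

python3 -m inch '[{"dp":[0.0012,-0.0003,0.0016],"rot":[3.3,-1,7.6],"jaw":1},{"dp":[0.0012,-0.0003,0.0016],"rot":[3.3,-1.1,7.6],"jaw":1}]' 60
python3 st.py
python3 -m inch '[{"dp":[0.0012,-0.0003,0.0016],"rot":[3.3,-1,7.6],"jaw":1},{"dp":[0.0012,-0.0003,0.0016],"rot":[3.3,-1.1,7.6],"jaw":1}]' 60
python3 st.py
```

```text
time_s: 12.8
eef_pos: [527.2, 29.4, 84.6]
orientation: [[-0.799, 0.429, -0.421], [0.43, 0.897, 0.098], [0.42, -0.103, -0.902]]
force: [-0.1, 1.1, -7.0]
opening: 11.1
twist -11.1 adv 14.29 lat [ 0.9 -0.  -0.4] Fax -6.5 Flat [ 2.5  0.3 -1.1] Max -0.03 tilt 1.4 j7 63
time_s: 13.0
eef_pos: [529.1, 28.8, 87.2]
orientation: [[-0.893, 0.176, -0.415], [0.152, 0.984, 0.091], [0.424, 0.018, -0.905]]
force: [-0.8, -0.2, -0.8]
opening: 10.9
twist 5.8 adv 17.46 lat [ 1.5 -0.2 -0.7] Fax -1.1 Flat [-0.4 -0.3  0.1] Max 0.04 tilt 1.5 j7 77
```

The pin is free: the force has dropped to about 1 N and it has jumped outwards. Now I'll draw it straight along the bore axis.

```bash

python3 -m inch '[{"dp":[0.0014,-0.0004,0.0036],"rot":[0.2,0,0],"jaw":1},{"dp":[0.0014,-0.0004,0.0036],"rot":[0.2,0,0],"jaw":1},{"dp":[0.0014,-0.0004,0.0036],"rot":[0,0,0],"jaw":1}]' 60
python3 st.py
python3 -m inch '[{"dp":[0.0019,-0.0005,0.0045],"rot":[0.2,0,0],"jaw":1},{"dp":[0.0020,-0.0006,0.0045],"rot":[0.2,0,0],"jaw":1},{"dp":[0.0020,-0.0006,0.0045],"rot":[0,0,0],"jaw":1}]' 60
python3 st.py
```

```text
time_s: 13.3
eef_pos: [533.6, 27.1, 98.9]
orientation: [[-0.89, 0.188, -0.415], [0.162, 0.982, 0.099], [0.426, 0.021, -0.904]]
force: [0.4, 0.4, -0.5]
opening: 11.3
twist 5.2 adv 30.09 lat [ 0.9 -0.4 -0.4] Fax -0.3 Flat [ 0.6  0.4 -0.2] Max 0.02 tilt 1.1 j7 77
time_s: 13.6
eef_pos: [540.2, 25.1, 113.9]
orientation: [[-0.889, 0.193, -0.415], [0.164, 0.981, 0.105], [0.427, 0.025, -0.904]]
force: [0.6, -0.5, -0.9]
opening: 10.6
twist 5.0 adv 46.63 lat [ 0.8 -0.5 -0.4] Fax -0.5 Flat [ 0.8 -0.6 -0.4] Max -0.01 tilt 0.8 j7 77
```

```bash
python3 -c "
from plan import *
im=[grab_frame(n) for n in('side','top')]
a=im[0][150:300,190:340];b=im[1][190:340,220:370]
cv2.imwrite('pics/out.png',cv2.resize(np.hstack([a,b]),None,fx=2.66,fy=2.66,interpolation=cv2.INTER_CUBIC))
"
```

View pics/out.png

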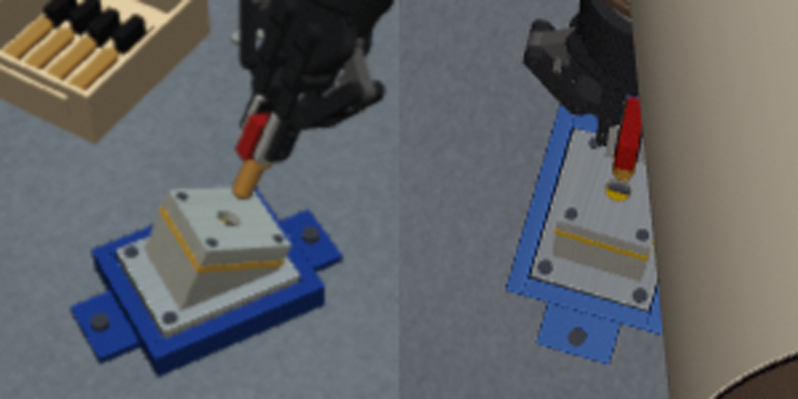

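The pin is clear of the block: the bore is empty at (230,217), the foot is at (243,195), and the block is seated. Next I'll carry it to the tray.

```bash

python3 -m inch '[{"dp":[0.003,-0.010,0.020],"rot":[0,0,0],"jaw":1},{"dp":[0,-0.035,0.015],"rot":[0,0,0],"jaw":1},{"dp":[0,-0.045,0],"rot":[0,0,0],"jaw":1},{"dp":[0,-0.045,0],"rot":[0,0,0],"jaw":1},{"dp":[0,-0.045,0],"rot":[0,0,0],"jaw":1}]' 60
python3 st.py
```

```text
time_s: 14.2
eef_pos: [543.8, -147.5, 151.1]
orientation: [[-0.893, 0.177, -0.415], [0.145, 0.984, 0.106], [0.427, 0.034, -0.904]]
force: [1.0, 0.2, -1.7]
opening: 11.2
twist 6.1 adv 101.91 lat [ -18.1 -166.7  -13.4] Fax -1.1 Flat [ 1.5  0.1 -0.7] Max -0.04 tilt 0.8 j7 91
```

```bash

python3 -m inch '[{"dp":[-0.002,-0.045,0],"rot":[0,0,0],"jaw":1},{"dp":[-0.002,-0.040,-0.010],"rot":[0,0,0],"jaw":1},{"dp":[-0.002,-0.025,-0.020],"rot":[0,0,0],"jaw":1},{"dp":[0,-0.010,-0.020],"rot":[0,0,0],"jaw":1},{"dp":[0,0,-0.010],"rot":[0,0,0],"jaw":1}]' 60
python3 -c "
from plan import *
im=[grab_frame(n) for n in('side','top')]
a=im[0][230:410,330:510];b=im[1][170:350,400:580]
cv2.imwrite('pics/tray1.png',cv2.resize(np.hstack([a,b]),None,fx=2.2,fy=2.2,interpolation=cv2.INTER_CUBIC))
o=robot.get_obs();f=o['eef_pos']+38*np.array(o['orientation'])[:,2];print(o['eef_pos'],f,o['joints'],[ (proj(n,f)-q)*2.2 for n,q in(('side',[330,230]),('top',[220,170]))])
"
```

```text
time_s: 14.7
eef_pos: [535.7, -281.4, 90.4]
orientation: [[-0.892, 0.187, -0.411], [0.159, 0.982, 0.103], [0.423, 0.027, -0.906]]
force: [-0.7, -0.4, -0.7]
opening: 10.9
[ 535.9628206  -278.33458657   90.33009887] [ 520.2743593  -274.35929221   55.94886537] [ 23.52323018  47.20211296  -1.27735824  78.50038309   4.5100869
  79.33309813 100.36850687] [array([185.5514811 , 241.06962196]), array([581.24261263, 195.09328053])]
```

View pics/tray1.png

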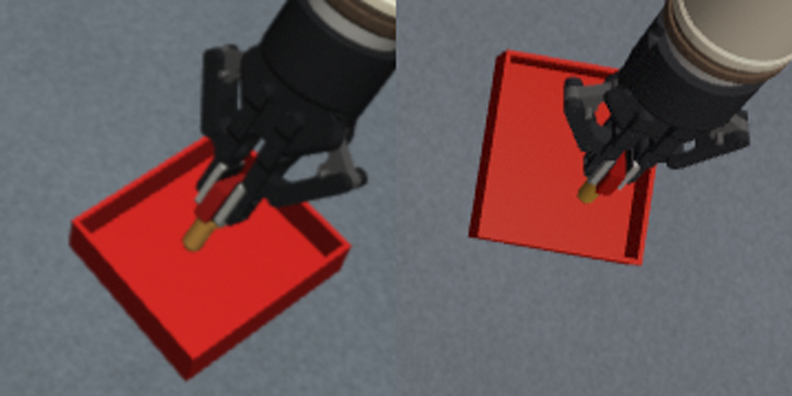

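The side view shows the foot at (190,245), against a predicted (185,241), over the tray interior. I'll lower it and watch the force for contact.

```bash

python3 -m inch '[{"dp":[0,0.003,-0.015],"rot":[0,0,0],"jaw":1},{"dp":[0,0.001,-0.012],"rot":[0,0,0],"jaw":1},{"dp":[0,0,-0.007],"rot":[0,0,0],"jaw":1},{"dp":[0,0,-0.003],"rot":[0,0,0],"jaw":1}]' 60
python3 -m inch '[{"dp":[0,0,-0.003],"rot":[0,0,0],"jaw":1}]' 60
```

```text
time_s: 15.2
eef_pos: [539.6, -265.9, 51.9]
orientation: [[-0.895, 0.175, -0.411], [0.145, 0.984, 0.105], [0.423, 0.035, -0.906]]
force: [-0.7, 0.2, -1.0]
opening: 11.1
time_s: 15.3
eef_pos: [540.0, -265.1, 48.7]
orientation: [[-0.895, 0.174, -0.411], [0.144, 0.984, 0.105], [0.423, 0.035, -0.906]]
force: [1.3, -1.1, -1.2]
opening: 11.0
```

```bash

python3 -m inch '[{"dp":[-0.001,-0.003,-0.004],"rot":[0,0,0],"jaw":1},{"dp":[-0.001,-0.003,-0.002],"rot":[0,0,0],"jaw":1}]' 60
python3 -m inch '[{"dp":[0,0,-0.002],"rot":[0,0,0],"jaw":1}]' 60
python3 -m inch '[{"dp":[0,0,-0.002],"rot":[0,0,0],"jaw":1}]' 60
```

```text
time_s: 15.5
eef_pos: [538.5, -270.6, 42.6]
orientation: [[-0.895, 0.173, -0.41], [0.142, 0.984, 0.104], [0.422, 0.035, -0.906]]
force: [-0.2, 0.4, -0.1]
opening: 10.9
time_s: 15.6
eef_pos: [538.4, -271.8, 40.7]
orientation: [[-0.895, 0.174, -0.41], [0.143, 0.984, 0.104], [0.421, 0.034, -0.906]]
force: [-0.9, -0.2, -0.0]
opening: 10.8
time_s: 15.7
eef_pos: [538.3, -272.2, 38.8]
orientation: [[-0.895, 0.174, -0.41], [0.144, 0.984, 0.104], [0.421, 0.034, -0.906]]
force: [1.5, 0.7, 4.6]
opening: 10.9
```

The foot touches the tray floor (Fz about 4.6 N). I'll ease the jaws open gradually.

```bash

python3 -m inch '[{"dp":[0,0,0],"rot":[0,0,0],"jaw":0.83},{"dp":[0,0,0],"rot":[0,0,0],"jaw":0.8}]' 20
python3 -m inch '[{"dp":[0,0,0],"rot":[0,0,0],"jaw":0.7},{"dp":[0,0,0],"rot":[0,0,0],"jaw":0.6},{"dp":[0,0,0],"rot":[0,0,0],"jaw":0.6},{"dp":[0,0,0],"rot":[0,0,0],"jaw":0.6}]' 20
python3 -c "
from plan import *
im=[grab_frame(n) for n in('side','top')]
a=im[0][230:410,330:510];b=im[1][170:350,400:580]
cv2.imwrite('pics/tray2.png',cv2.resize(np.hstack([a,b]),None,fx=2.2,fy=2.2,interpolation=cv2.INTER_CUBIC))"
```

```text
time_s: 15.9
eef_pos: [538.3, -272.7, 39.0]
orientation: [[-0.895, 0.175, -0.409], [0.145, 0.984, 0.104], [0.421, 0.034, -0.906]]
force: [-0.7, -0.1, 0.4]
opening: 16.9
time_s: 16.3
eef_pos: [538.7, -272.9, 39.6]
orientation: [[-0.896, 0.175, -0.408], [0.145, 0.984, 0.104], [0.42, 0.034, -0.907]]
force: [-1.2, 0.4, 0.1]
opening: 34.1
```

View pics/tray2.png

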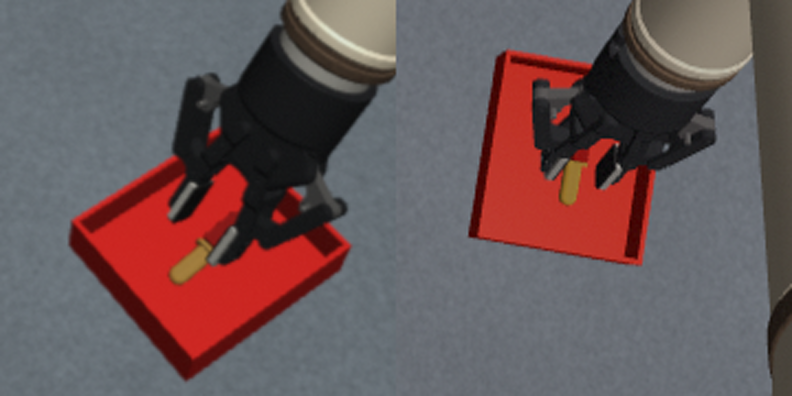

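The pin lies in the tray between the fingers, with the shank at (190,262) in the side view. Now I'll back off.

```bash

python3 -m inch '[{"dp":[0.003,-0.001,0.010],"rot":[0,0,0],"jaw":0.6},{"dp":[0.003,-0.001,0.015],"rot":[0,0,0],"jaw":0.6},{"dp":[0,0,0.030],"rot":[0,0,0],"jaw":0.6},{"dp":[-0.02,0,0.04],"rot":[0,0,0],"jaw":0.6},{"dp":[-0.02,0,0.04],"rot":[0,0,0],"jaw":0.6}]'
python3 -m inch '[{"dp":[-0.02,0.03,0.03],"rot":[0,-4,0],"jaw":0.6},{"dp":[-0.02,0.04,0.03],"rot":[0,-4,0],"jaw":0.6},{"dp":[-0.02,0.04,0.03],"rot":[0,-4,0],"jaw":0.6},{"dp":[-0.02,0.04,0.03],"rot":[0,-4,0],"jaw":0.6},{"dp":[0,0,0],"rot":[0,0,0],"jaw":0.6}]'
python3 -c "
from plan import *
im=[grab_frame(n) for n in('side','top')]
cv2.imwrite('pics/fin.png',np.vstack([np.hstack([cv2.resize(i,(400,300)) for i in im]),np.hstack([cv2.resize(im[0][280:400,355:495],(400,300)),cv2.resize(im[1][180:300,420:560],(400,300))])]))"
```

```text
time_s: 16.9
eef_pos: [503.5, -272.2, 175.9]
orientation: [[-0.893, 0.172, -0.415], [0.14, 0.984, 0.107], [0.427, 0.037, -0.903]]
force: [-0.1, -0.7, 0.2]
opening: 34.0
time_s: 17.4
eef_pos: [427.6, -130.2, 305.0]
orientation: [[-0.98, 0.157, -0.121], [0.146, 0.984, 0.099], [0.134, 0.08, -0.988]]
force: [1.2, -0.2, 0.0]
opening: 34.4
```

View pics/fin.png

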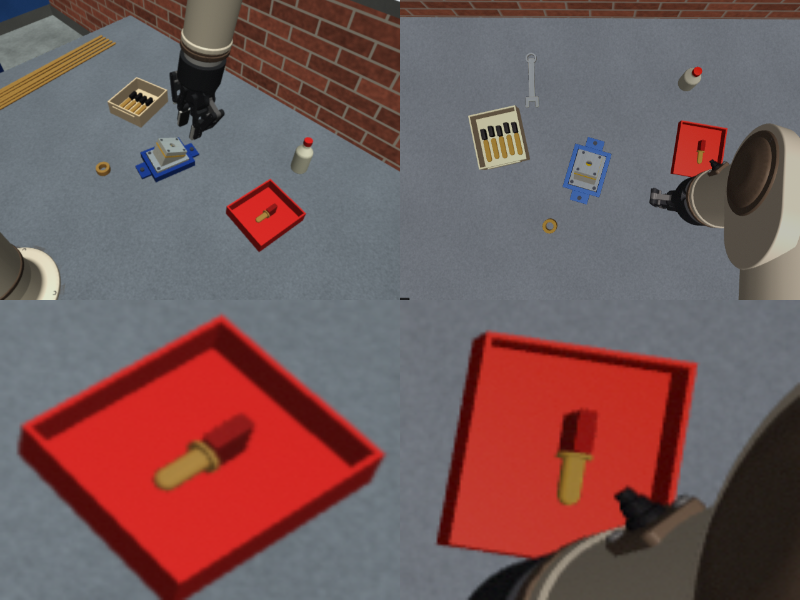

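The pin lies well inside the tray, at about (200,450) in the side close-up. The block sits in its nest with the bore empty, and the bottle, spanner and bush are where they were. Handing in.

```bash
python3 -m inch '[{"dp":[0,0,0],"rot":[0,0,0],"jaw":0.6},{"dp":[0,0,0],"rot":[0,0,0],"jaw":0.6}]'; python3 -c "
from rig import workorder
print(workorder.hand_in())"
```

```text
time_s: 17.7
eef_pos: [429.4, -135.8, 301.2]
orientation: [[-0.978, 0.163, -0.127], [0.151, 0.984, 0.099], [0.141, 0.077, -0.987]]
force: [-0.3, 0.0, 0.4]
opening: 34.2
the job is handed in; nothing more can be done
None
```

The pin is out of the block and lying released in the red scrap tray, and I handed the job in at 17.7 s of the 69 s allowed; no verdict was reported.

- **Extraction:** I gripped the tab along the pin's axis and twisted it back and forth, from about +50° to −78°. The pull read mostly 8–11 N, with one reading of 14.4 N, above the 6–10 N expected. The shoes let go after about 14 mm, and I drew the pin clear along the bore axis.
- **Placing:** I lowered the pin until its foot touched the tray floor (about 4.6 N), eased the jaws open and backed off.
- **Last checks:** The final side and top pictures show the pin well inside the tray walls, the block in its nest with the bore empty, the bottle, spanner and bush apparently unmoved, and the gripper clear. The wrist force read about zero.
- **Not measured:** I judged the block's seating and the loose items' positions by eye only.
- **Disagreement:** When the arm held still it drifted by up to about 1 mm per step, so I corrected for that as I went. No check failed.

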